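# Close the draw latch of a steel sample chamber

### The arm

A 6-joint arm with a two-finger parallel gripper is mounted at the origin on a cart in front of the work surface, level with it; the furniture and walls round the work are solid. World frame = base frame: x ahead of the robot, y to its left, z up, the work surface at z = 0. Lengths are in m, angles in rad, forces in N, time in s.
With the tool pointing down it reaches from about 0.225 to 0.875 m from the base axis. Payload 3.4 kg.
Tool frame: the origin (TCP) lies at the very end of the fingers, on their centre line; the grasp point (between the pads) lies 19 mm behind it; z points along the fingers, y is the direction in which the jaws open and shut (so a half turn about z gives the same grasp; the last joint's range is limited). The gripper opens to 85 mm and grips with 20 to 120 N. Pads are 22 mm wide; open, the fingers measure 114 mm over their backs; the gripper's body (76 mm by 85 mm) begins 54 mm behind the grasp point. The pads swing forward as they close: fully open they stand 13 mm farther back than shut.
Start: joints at [1.194, 0.276, 1.505, -0, 1.361, -0.121], TCP at [0.146, 0.556, 0.231] pointing down, gripper open.
Joint ranges: [-2.89, 2.89], [-0.75, 2.08], [0.22, 2.7], [-1.18, 4.32], [0.11, 2.71], [-2.7, 2.7]. Speed limits (rad/s): [2.57, 2.57, 3.14, 3.14, 3.14, 3.14].

### API

Orientations are given as a unit quaternion [w, x, y, z].
In Python, from rig import get_state, get_image, calibration, sign_off gives the robot as it stands. The module is installed in compiled form; this text tells all that it offers.
- The arm moves only by the tool drive_tool, never from a script. Its argument "targets" is one flat list of numbers, 7 for each row, row after row: the turn, a rotation vector about the tool's x, y, z in degrees, then the shift along the tool's x, y, z in mm, then the opening, from 0 (shut) to 1 (fully open). In form: [wx, wy, wz, tx, ty, tz, fingers, wx, wy, wz, tx, ty, tz, fingers, ...]. A call has 1 to 12 rows; each row shifts and turns the commanded pose from where the row before left it, along the tool's axes as they then stand; what a row does not reach is not made up. A row lasts 1/8 s, in which the tool goes at most 62.5 mm and 10.7 degrees, less where a joint would pass 70% of its speed; a pose out of reach is approached as far as the arm can. A call is refused whole if a number of a shift passes 62.5 or a number of a turn 10.7, either way. A call with a gripper value outside its range is refused whole. The fingers move at their own pace and stop on an object; "grip_force" is the grip in N (left out, the last holds). Time passes only in rows, so rows that do not move let the fingers close. It gives the time, the measured TCP pose, the force and the opening at its end, in the units of the state.
- get_state(): the state, without advancing time (a new reading comes with each control period).
- get_image(name): name is "scene" or "top" or "wrist"; returns the picture (480x640x3 uint8, red, green, blue); there is no depth.
- calibration(name): a dict with "mtx" (3x3 intrinsics, pixels), "world_to_cam" (4x4, takes a point from world to camera coordinates); the wrist camera has in their place "hand_eye" (4x4, takes a point from camera to tool coordinates, whose origin is the TCP and whose axes are the flange's). Camera axes: x right, y down, z forward; pixel columns grow to the right and rows downward; lengths in m; the calibration is good to about 2 mm. A picture is of the moment at which its call begins: read the wrist's pose just before it. calibration takes no time and is no camera call.
- sign_off(): hands the job in, once; it reports no verdict.
The state is a dict: "clock": time; "qpos": joint angles; "qd": joint speeds; "effort": joint torques, N m; "position": TCP position; "ee_rot": TCP orientation; "contact_force": force on the tool from outside, world axes, zero at the start; "moment": the same for the moment, N m; "width": finger opening in m.
Only numpy, scipy, OpenCV 4.12 (cv2) and the standard library are available. Lean on these libraries where they do the work, as an engineer would, in place of code of your own. Each camera call takes 0.05 s, during which the arm holds its last target.

### The job

Close the steel sample chamber with the draw latch on its top: swing the wire loop over so that its bar drops down behind the keeper hook on the cap, then push the lever over and press it fully down, past centre, so that it stays down by itself and draws the cap in. Do not knock over the jar that stands beside the chamber.

Things in the scene. Friction and masses are not known exactly. Their poses are not given: they have to be found in the camera images.
- chamber: Fixed steel box, 126 mm wide (x), 240 mm long with its cap (y from -106 to +137 mm), a 24 mm vent port beyond -y, flat top 70 mm above the worktop. Origin on the worktop straight below the lever's hinge; z up; +y points to the cap and keeper, -y to the blind end. The draw latch on the top works in the plane x = 0.
- lever_hinge (a point): Centre of the lever's hinge: 18 mm above the chamber's top (88 mm over the worktop), at x = y = 0 of the chamber; axis along the chamber's x. Axes as the chamber's.
- lever_tip (a point): A point at the free end of the lever's handle, 95 mm from the hinge. The handle is a steel plate 34 mm wide (along x), 5 mm thick, reaching from the hinge to 100 mm from it, its last 16 mm bent towards the +y side. At the start it stands up, leaning towards the cap.
- latch_lever (a joint): Lever angle, rad. Handle upright at 0.10; below that it leans to the cap (+y), growing values bring it over and down to -y; level, 18 mm above the chamber's top, at the stop, 1.68. Starts at -0.45 to -0.10 and stays where left (stiff hinge). With the loop hooked it takes about 2 to 4 N at the handle's end; past dead centre, near 1.47, it pulls itself shut.
- loop_bar (a point): Middle of the loop's cross bar, round steel 8 mm thick, 64 mm long along x. Two 7 mm legs at x = +-30 mm run 112 mm to a pivot pin on the lever, which lies 26 mm from lever_hinge (straight above it at lever angle 0, turning with the lever). The handle passes between the legs; it ends 38 mm short of the bar when both stand up.
- latch_loop (a joint): Loop angle relative to the lever, rad. Added to the lever angle it gives the loop's lean from upright: + to -y (away from the cap), - to the cap. It swings freely and falls either way from upright; at the start it leans back, away from the cap, on its stop at 0.75. Hooked with the lever open: about -1.4 to -1.9; latched: about -3.3.
- keeper_seat (a point): Where the hooked bar's middle belongs, on the cap: 4 mm above its top, against the +y face of the keeper, 90 mm to +y of the hinge. The keeper is a hook 36 mm wide (x), 17 mm high; its lip overhangs to 4.5 mm past this point, 12 mm above the cap's top. The bar comes down on the +y side of the lip; with the lever as at the start it falls there by itself, 14 to 29 mm to +y of this point.
- chamber_cap (a joint): How far the cap is drawn in towards the chamber, m: 0 when springs hold it off the gasket, stop at 0.0065; the shut latch draws it in by about 0.0035 and holds it there against about 30 N.
- specimen_jar: Jar 48 mm across and 70 mm high with a red lid, standing loose beside the chamber's far (+x) side; origin at the centre of its underside. Not to be knocked over.

How it is judged:
By the outcome, as a careful person would: the job done as asked, in the order asked, and still so for the second after the job is handed in, with the robot touching nothing.
It also fails if it takes over 40 s, if anything falls off the work surface, if the arm or the gripper's body presses on something with over 40 N, if the wrist force passes 120 N, or if a joint passes its speed limit or range.

## Working session

There is one attempt and no reset: what is moved stays moved. The work goes in short steps, Python scripts to look and compute and a tool call to move; the robot and the scene stay as the last step left them, time stands still between calls to the robot, and variables do not carry over. Pictures are saved under pics/ and viewed, and the job is handed in when it is done.

Besides the shell and the picture viewer there is one more tool, called after "Emit:" as name(argument=value, ...), one argument or row to a line, values as JSON. drive_tool: Moves the arm, as the interface text tells. Its arguments: {"type":"object","properties":{"targets":{"type":"array"},"grip_force":{"type":"number"}},"required":["targets"]}

```bash
mkdir -p pics; ls
python3 - <<'E'
from rig import *
import cv2
s=get_state();print({k:s[k] for k in s})
for n in ["scene","top","wrist"]:
    im=get_image(n);cv2.imwrite(f"pics/a_{n}.png",im[:,:,::-1]);print(n,calibration(n))
E
```

```text
pics
{'clock': 0.0, 'qpos': array([ 1.19402093e+00,  2.76617224e-01,  1.50616880e+00, -8.91325019e-06,
        1.36068681e+00, -1.21004667e-01]), 'qd': array([-4.92215784e-05, -3.38138209e-04, -1.63651736e-03, -1.21205236e-03,
       -1.46236279e-03,  1.18836362e-03]), 'effort': array([ 2.12727944e-03, -4.16768575e+01, -2.45807505e+01, -1.80602865e-04,
        1.11116271e-02, -3.68407214e-06]), 'position': array([0.14528052, 0.5557854 , 0.23041282]), 'ee_rot': array([-2.27348062e-04,  1.27536081e-01,  9.91833486e-01, -9.12198700e-04]), 'contact_force': array([-0.03694231,  0.0245773 , -0.47308534]), 'moment': array([0.01009516, 0.04835454, 0.01000815]), 'width': 0.08535386141779877}
scene {'mtx': array([[532.32479324,   0.        , 320.97675464],
       [  0.        , 532.32479324, 237.86658964],
       [  0.        ,   0.        ,   1.        ]]), 'world_to_cam': array([[ 7.32841821e-01, -6.80398985e-01,  2.95105660e-04,
        -4.83853357e-01],
       [-3.23826484e-01, -3.49167312e-01, -8.79328492e-01,
         3.28682120e-01],
       [ 5.98397255e-01,  6.44313130e-01, -4.76215619
[... 466 characters left out ...]
-01],
       [ 1.98088505e-01,  1.82027161e-02, -9.80015105e-01,
         8.73044928e-01],
       [ 0.00000000e+00,  0.00000000e+00,  0.00000000e+00,
         1.00000000e+00]])}
wrist {'mtx': array([[411.78828232,   0.        , 314.2295739 ],
       [  0.        , 411.78828232, 241.16877116],
       [  0.        ,   0.        ,   1.        ]]), 'hand_eye': array([[ 4.66935878e-06, -9.47531344e-01, -3.19662872e-01,
         8.19717203e-02],
       [ 9.99999933e-01, -1.12960966e-04,  3.49441315e-04,
         4.45766953e-04],
       [-3.67216025e-04, -3.19662852e-01,  9.47531280e-01,
        -1.41974487e-01],
       [ 0.00000000e+00,  0.00000000e+00,  0.00000000e+00,
         1.00000000e+00]])}
```

View pics/a_scene.png

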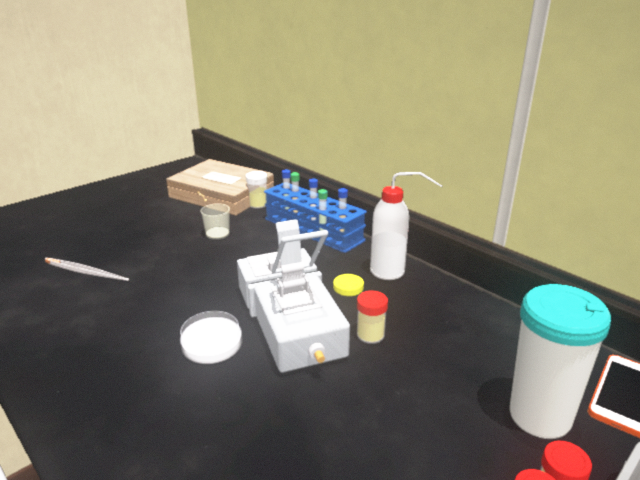

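View pics/a_top.png

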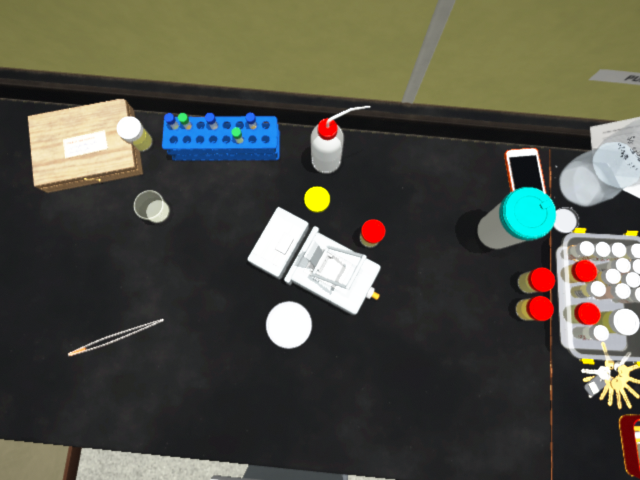

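View pics/a_wrist.png

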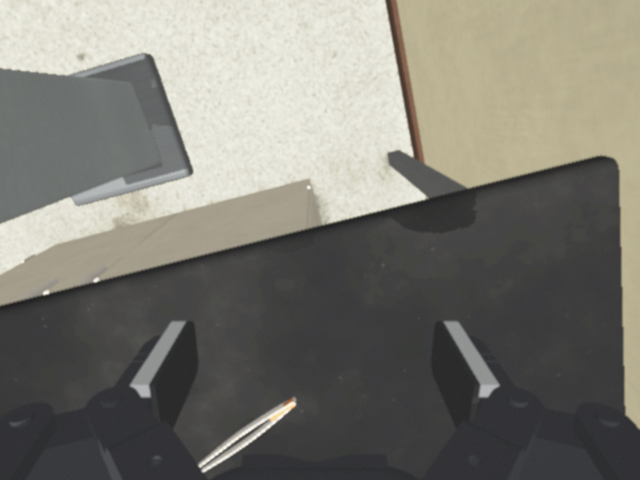

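Run:
```python
import cv2
a=cv2.imread("pics/a_top.png")[195:325,240:390];cv2.imwrite("pics/b_top.png",cv2.resize(a,None,fx=4.6,fy=4.6,interpolation=cv2.INTER_CUBIC))
a=cv2.imread("pics/a_scene.png")[210:380,220:400];cv2.imwrite("pics/b_scene.png",cv2.resize(a,None,fx=3.5,fy=3.5,interpolation=cv2.INTER_CUBIC))
```

```text
(no output)
```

View pics/b_top.png

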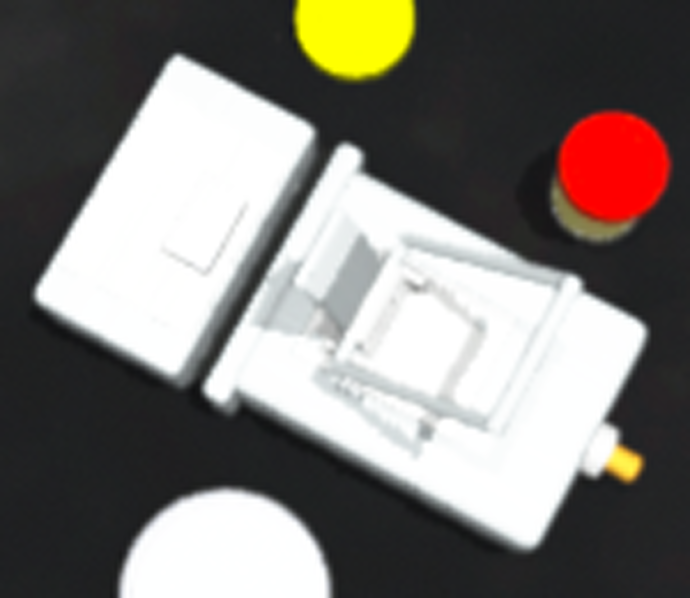

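View pics/b_scene.png

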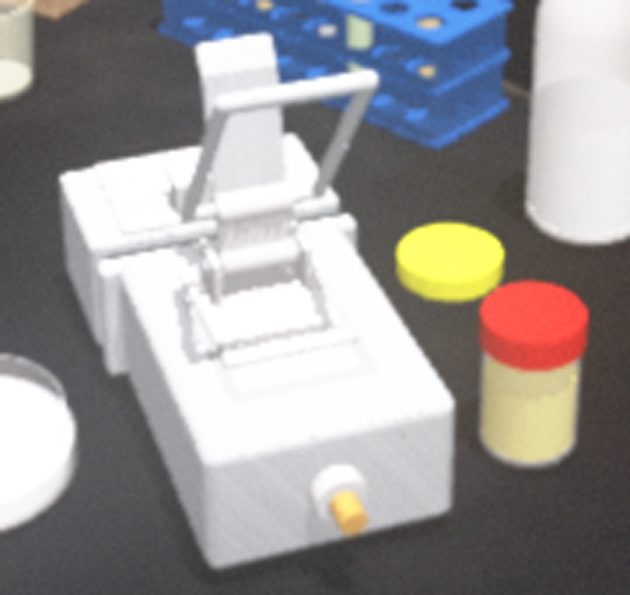

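```bash
cat > h.py <<'E'
import numpy as np, cv2
from rig import *
def ray(n,u,v):
    c=calibration(n);M=c["world_to_cam"];R=M[:3,:3];t=M[:3,3]
    d=R.T@np.linalg.solve(c["mtx"],[u,v,1.]);return -R.T@t,d
def plane(n,u,v,z):
    o,d=ray(n,u,v);return o+d*(z-o[2])/d[2]
def tri(p1,p2,n1="top",n2="scene"):
    o1,d1=ray(n1,*p1);o2,d2=ray(n2,*p2)
    A=np.c_[d1,-d2];x=np.linalg.lstsq(A,o2-o1,rcond=None)[0]
    a=o1+d1*x[0];b=o2+d2*x[1];return (a+b)/2,np.linalg.norm(a-b)*1000
def T(p):return (p[0]/4.6+240,p[1]/4.6+195)
def S(p):return (p[0]/3.5+220,p[1]/3.5+210)
def proj(n,P):
    c=calibration(n);M=c["world_to_cam"];p=c["mtx"]@(M[:3,:3]@np.asarray(P)+M[:3,3]);return p[:2]/p[2]
E
python3 - <<'E'
from h import *
np.set_printoptions(precision=4,suppress=True)
pts={'capA':(178,53),'capB':(34,296),'botA':(650,328),'botB':(533,550)}
P={k:plane("top",*T(p),.07) for k,p in pts.items()}
for k in P:print(k,P[k])
print(np.linalg.norm(P['capA']-P['capB']),np.linalg.norm(P['botA']-P['botB']),np.linalg.norm(P['capA']-P['botA']),np.linalg.norm(P['capB']-P['botB']))
yv=((P['capA']+P['capB'])-(P['botA']+P['botB']))/2;L=np.linalg.norm(yv);yv/=L;print(L,yv)
xv=P['capA']-P['capB'];xv/=np.linalg.norm(xv);print("xv",xv, np.degrees(np.arctan2(yv[1],yv[0])),np.degrees(np.arctan2(xv[1],xv[0]))+90)
mid=sum(P.values())/4; O=mid-yv*.0155; O[2]=0;print("O",O)
xa=np.array([yv[1],-yv[0],0])
for k in P:print(k,(P[k]-O)@xa,(P[k]-O)@yv)
# bar ends
for a,b in (((575,285),(372,82)),((492,425),(222,102))):
    p,e=tri(T(a),S(b));print("bar end",p,e,(p-O)@xa,(p-O)@yv)
# lever tip corners in scene
print(plane("top",*T((612,165)),.07))
pred=lambda x,y,z:O+x*xa+y*yv+[0,0,z]
for q in [(63,-106,70),(-63,-106,70),(63,137,70),(-63,137,70),(0,-130,35)]:
    q=np.array(q)/1000.;u=proj("scene",pred(*q));print(q,(u-[220,210])*3.5,(proj("top",pred(*q))-[240,195])*4.6)
E
```

```text
capA [0.6889 0.0771 0.07  ]
capB [0.5752 0.1269 0.07  ]
botA [ 0.5865 -0.1391  0.07  ]
botB [ 0.4877 -0.0963  0.07  ]
0.12416103764188027 0.10766349969170454 0.23922268542121236 0.23978526738163508
0.23936191525735379 [0.3968 0.9179 0.    ]
xv [ 0.9158 -0.4016  0.    ] 66.6236570218492 66.31986208398035
O [ 0.5784 -0.0221  0.    ]
capA 0.062079646170874435 0.13485179448351375
capB -0.06207964617087452 0.13551012077384
botA 0.0538317287078772 -0.10422866284761133
botB -0.05383172870787743 -0.10413325240974258
bar end [ 0.5813 -0.0944  0.2039] 1.667200905758424 0.03133659275663982 -0.06525114939420912
bar end [ 0.5271 -0.0681  0.2046] 1.7867603286226297 -0.028911242887054413 -0.06262956032662645
[ 0.6566 -0.1177  0.07  ]
[ 0.063 -0.106  0.07 ] [474.2895 400.8057] [663.376  311.4666]
[-0.063 -0.106  0.07 ] [177.9415 467.0651] [526.7415 571.5127]
[0.063 0.137 0.07 ] [293.4102 128.2837] [174.8194  48.9712]
[-0.063  0.137  0.07 ] [ 53.8603 169.4338] [ 29.9473 296.2035]
[ 0.    -0.13   0.035] [349.6242 538.2172] [635.5043 472.4422]
```

Emit:
drive_tool(
  targets=[0,0,9.9,0,0,-4,0,0,0,9.9,0,0,-4,0,0,0,9.9,0,0,-4,0,0,0,9.9,0,0,-4,0,0,0,9.9,0,0,-4,0,0,0,9.9,0,0,-4,0,0,0,9.9,0,0,-4,0,0,0,9.9,0,0,-4,0,0,0,9.9,0,0,-4,0,0,0,9.7,0,0,-4,0],
  grip_force=60,
)

```text
clock: 1.4
position: [0.1454, 0.5561, 0.271]
ee_rot: [0.0, 0.838, 0.546, -0.0]
contact_force: [0.5, -0.3, 0.1]
width: -0.0
```

Emit:
drive_tool(
  targets=[0,0,0,-35,48,0,0,0,0,0,-35,48,0,0,0,0,0,-35,48,0,0,0,0,0,-35,48,0,0,0,0,0,-35,48,0,0,0,0,0,-35,48,0,0,0,0,0,-35,48,0,0,0,0,0,-35,48,0,0,0,0,0,-35,48,0,0,0,0,0,-35,48,0,0,0,0,0,-35,48,0,0,0,0,0,-35,48,0,0],
)

```text
clock: 2.9
position: [0.5073, -0.0601, 0.2711]
ee_rot: [-0.0, 0.836, 0.548, 0.0]
contact_force: [1.3, 0.2, 0.0]
width: -0.0
```

```bash
cat >> h.py <<'E'
O=np.array([.5784,-.0221,0]);YV=np.array([np.cos(np.radians(66.5)),np.sin(np.radians(66.5)),0]);XV=np.array([YV[1],-YV[0],0])
from scipy.spatial.transform import Rotation as Ro
def ch(p):p=np.asarray(p)-O;return np.array([p@XV,p@YV,p[2]])*1000
def st():
    s=get_state();q=s["ee_rot"];R=Ro.from_quat([q[1],q[2],q[3],q[0]]).as_matrix()
    print("t",s["clock"],"chamber mm",ch(s["position"]).round(1),"F",np.round(s["contact_force"],1),"w",round(s["width"],4))
    print("toolx ang",np.degrees(np.arctan2(R[1,0],R[0,0])).round(2),"z",R[:,2].round(3),"q",s["qpos"].round(2))
E
cat > snap.py <<'E'
import sys
from h import *
np.set_printoptions(suppress=True)
st()
for a in sys.argv[2:]:
    cv2.imwrite(f"pics/{sys.argv[1]}_{a}.png",get_image(a)[:,:,::-1])
E
python3 snap.py c wrist
```

```text
t 2.9 chamber mm [-50.1 -63.2 271.1] F [1.3 0.2 0. ] w -0.0
toolx ang 66.51 z [ 0.     0.001 -1.   ] q [-0.25  0.16  1.56  0.    1.42  0.16]
```

Emit:
drive_tool(
  targets=[0,0,0,-16,25,0,0,0,0,0,-16,25,0,0,0,0,0,0,0,0,0],
)

```text
clock: 3.32
position: [0.5404, -0.1088, 0.2704]
ee_rot: [-0.0, 0.837, 0.548, -0.0]
contact_force: [0.3, -0.6, 0.7]
width: 0.0002
```

```bash
python3 snap.py d wrist top scene
```

```text
t 3.325 chamber mm [ -0.2 -94.6 270.4] F [ 0.3 -0.6  0.7] w 0.0002
toolx ang 66.43 z [-0.001  0.    -1.   ] q [-0.32  0.22  1.48 -0.    1.44  0.09]
```

View pics/d_wrist.png

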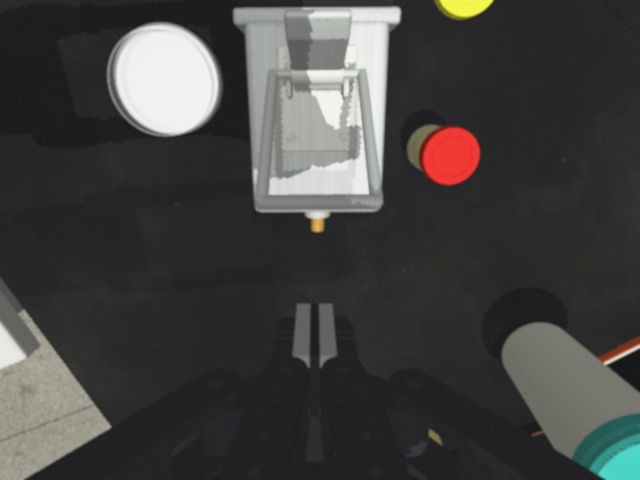

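View pics/d_scene.png

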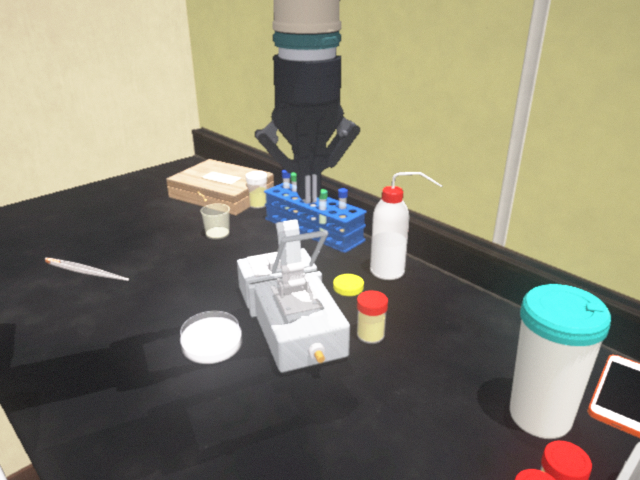

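Run:
```python
from h import *
c=calibration("wrist");s=get_state();q=s["ee_rot"];R=Ro.from_quat([q[1],q[2],q[3],q[0]]).as_matrix()
H=c["hand_eye"]
def wp(u,v,z):
    d=R@H[:3,:3]@np.linalg.solve(c["mtx"],[u,v,1.]);o=R@H[:3,3]+s["position"]
    return ch(o+d*(z-o[2])/d[2]).round(1)
print(wp(257,203,.204),wp(381,201,.204)); print("collar",wp(233,14,.072),wp(400,12,.072),"handle top",wp(286,12,.186),wp(352,12,.186))
```

```text
[-32.  -59.9 204. ] [ 32.4 -58.7 204. ]
collar [-62.5  51.4  72. ] [60.5 52.8 72. ] handle top [-16.2  31.6 186. ] [ 16.1  31.7 186. ]
```

Emit:
drive_tool(
  targets=[0,0,0,0,0,40,0,0,0,0,0,0,40,0,0,0,0,6,0,0,0,0,0,0,10,0,0,0,0,0,0,10,0,-1,0,0,0,0,10,0,-2,0,0,0,0,10,0,-2,0,0,0,0,10,0,-2,0,0,0,0,10,0,-2,0,0,0,0,0,0,0,0],
)

```text
clock: 4.72
position: [0.5665, -0.0462, 0.2004]
ee_rot: [-0.0, 0.836, 0.549, 0.0]
contact_force: [0.1, -0.4, -0.6]
width: -0.0001
```

```bash
python3 snap.py e wrist scene
```

```text
t 4.725 chamber mm [ -1.3 -26.9 200.4] F [ 0.1 -0.4 -0.6] w -0.0001
toolx ang 66.6 z [ 0.  0. -1.] q [-0.2   0.28  1.57  0.    1.29  0.2 ]
```

View pics/e_wrist.png

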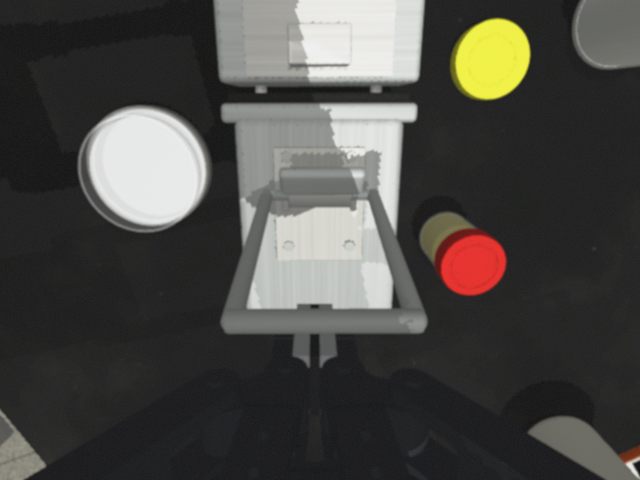

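View pics/e_scene.png

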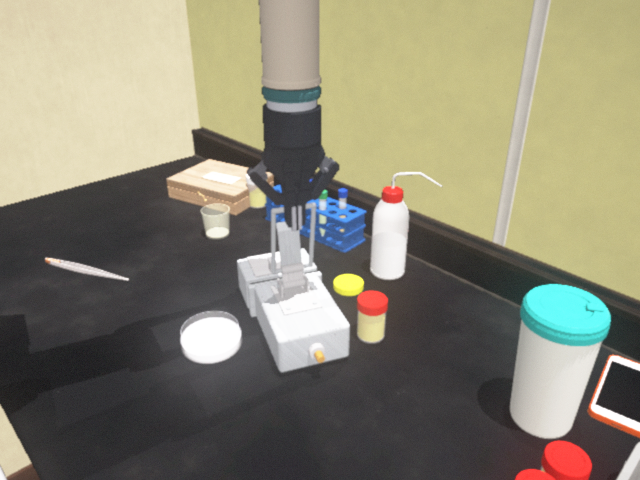

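Emit:
drive_tool(
  targets=[0,0,0,9,0,-2,0,0,0,0,9,0,-2,0,0,0,0,8,0,-2,0,0,0,0,8,0,0,0,0,0,0,8,0,0,0,0,0,0,0,0,0,0,0,0,0,0,0,0,0,0,0,0,0,0,0,0],
)

```text
clock: 5.82
position: [0.5827, -0.0087, 0.2063]
ee_rot: [-0.0, 0.836, 0.549, -0.0]
contact_force: [0.2, 0.3, 0.3]
width: 0.0001
```

```bash
python3 snap.py f wrist scene
```

```text
t 5.825 chamber mm [ -1.4  14.  206.3] F [0.2 0.3 0.3] w 0.0001
toolx ang 66.53 z [-0. -0. -1.] q [-0.13  0.3   1.53 -0.    1.31  0.28]
```

View pics/f_wrist.png

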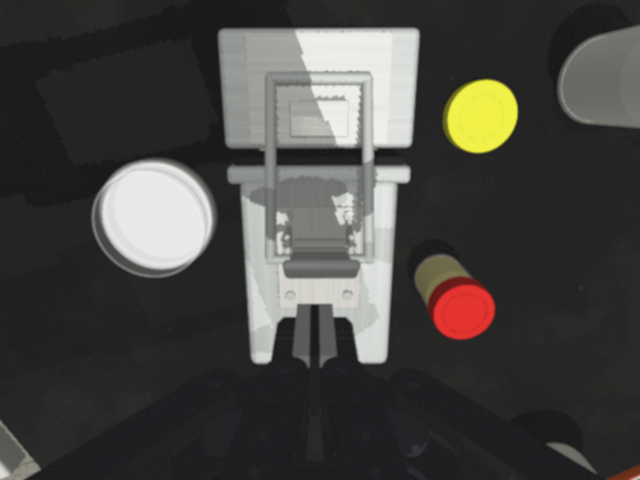

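View pics/f_scene.png

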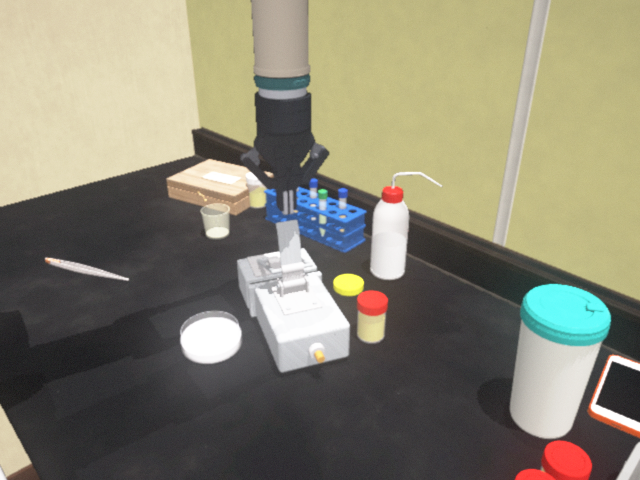

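```bash
cat >> h.py <<'E'
def wpf():
    c=calibration("wrist");s=get_state();q=s["ee_rot"];R=Ro.from_quat([q[1],q[2],q[3],q[0]]).as_matrix();H=c["hand_eye"]
    def wp(u,v,z):
        d=R@H[:3,:3]@np.linalg.solve(c["mtx"],[u,v,1.]);o=R@H[:3,3]+s["position"]
        return ch(o+d*(z-o[2])/d[2]).round(1)
    return wp
E
python3 - <<'E'
from h import *
wp=wpf()
print("bar",wp(266,77,.074),wp(371,77,.074),"keeper top far/near",wp(319,99,.087),wp(319,136,.087),"capedge",wp(218,30,.07),wp(419,30,.07))
for z in (.18,.185,.19): print("handle tip edge",wp(321,276,z),wp(321,262,z))
a=cv2.imread("pics/f_scene.png")[205:335,225:345];cv2.imwrite("pics/g.png",cv2.resize(a,None,fx=4.6,fy=4.6,interpolation=cv2.INTER_CUBIC))
E
```

```text
bar [-31.  111.7  74. ] [ 34.  111.7  74. ] keeper top far/near [ 1.7 98.8 87. ] [ 1.8 77.2 87. ] capedge [-59.7 138.5  70. ] [ 62.5 138.6  70. ]
handle tip edge [  1.9  23.8 180. ] [  1.9  30.5 180. ]
handle tip edge [  1.8  26.  185. ] [  1.8  32.5 185. ]
handle tip edge [  1.8  28.2 190. ] [  1.7  34.4 190. ]
```

View pics/g.png

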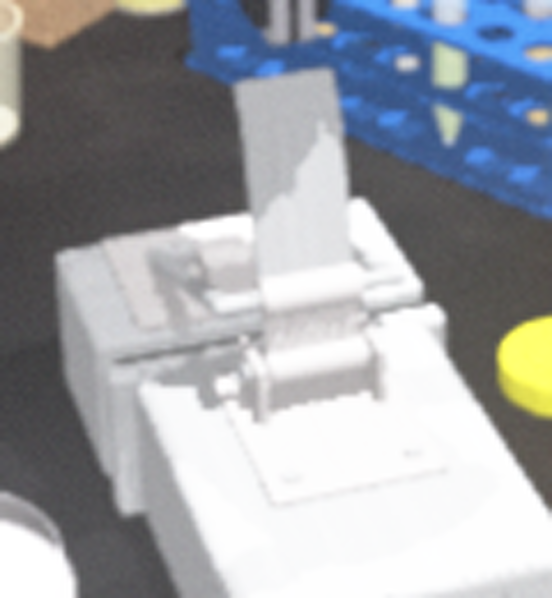

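Emit:
drive_tool(
  targets=[0,0,0,22,1,0,0,0,0,0,22,1,0,0,0,0,0,0,0,0,0,0,0,0,0,0,24,0,0,0,0,0,0,24,0,0,0,0,0,0,0,0,0,0,0,-9,0,0,0,0,0,0,-9,0,0,0,0,0,0,-9,0,0,0,0,0,0,-9,0,0,0,0,0,0,-9,0,0,0],
)

```text
clock: 7.3
position: [0.5841, -0.0109, 0.1586]
ee_rot: [0.0, 0.836, 0.549, 0.0]
contact_force: [1.0, 0.3, 0.1]
width: -0.0003
```

```bash
python3 snap.py h wrist scene
python3 - <<'E'
import cv2
a=cv2.imread("pics/h_scene.png")[205:335,225:345];cv2.imwrite("pics/h2.png",cv2.resize(a,None,fx=4.6,fy=4.6,interpolation=cv2.INTER_CUBIC))
E
```

```text
t 7.3 chamber mm [  0.8  12.6 158.6] F [1.  0.3 0.1] w -0.0003
toolx ang 66.53 z [ 0.001 -0.    -1.   ] q [-0.14  0.34  1.6   0.    1.2   0.27]
```

View pics/h_wrist.png

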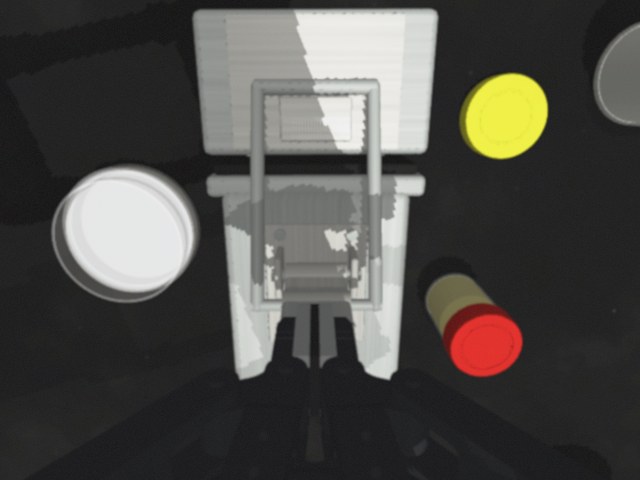

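View pics/h2.png

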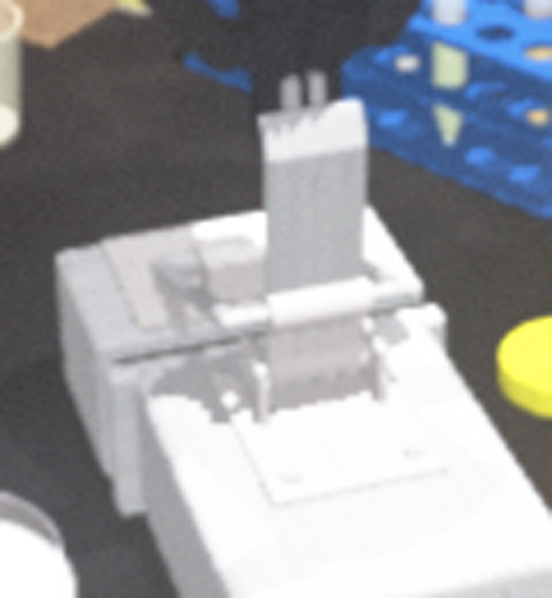

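Emit:
drive_tool(
  targets=[0,0,0,-10,0,-1,0,0,0,0,-11,0,2,0,0,0,0,-10,0,4,0,0,0,0,-10,0,5,0,0,0,0,-9,0,6,0,0,0,0,-8,0,8,0,0,0,0,0,0,0,0],
)

```text
clock: 8.28
position: [0.5608, -0.0639, 0.1336]
ee_rot: [-0.0, 0.836, 0.548, -0.0]
contact_force: [1.0, 1.8, 0.7]
width: -0.0
```

```bash
python3 snap.py i wrist scene
python3 - <<'E'
import cv2
a=cv2.imread("pics/i_scene.png")[205:335,225:345];cv2.imwrite("pics/i2.png",cv2.resize(a,None,fx=4.6,fy=4.6,interpolation=cv2.INTER_CUBIC))
E
```

```text
t 8.275 chamber mm [  0.5 -45.4 133.6] F [1.  1.8 0.7] w -0.0
toolx ang 66.51 z [-0.001 -0.    -1.   ] q [-0.24  0.33  1.68 -0.    1.13  0.17]
```

View pics/i_wrist.png

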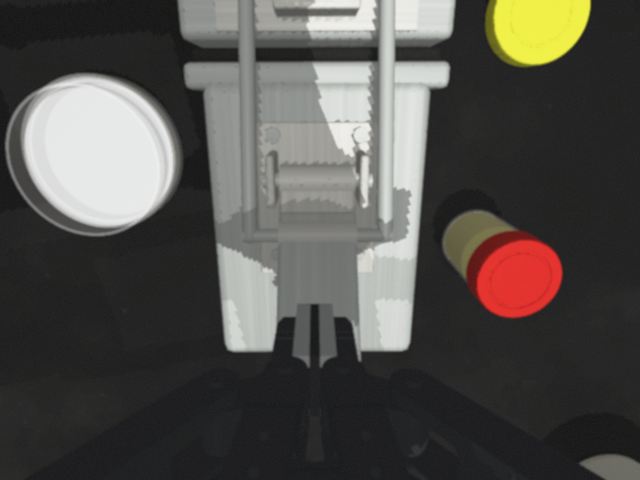

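View pics/i2.png

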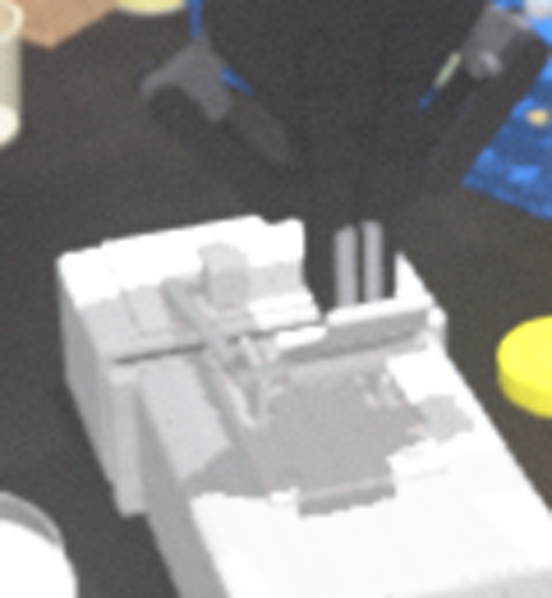

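Emit:
drive_tool(
  targets=[0,0,0,-6,0,8,0,0,0,0,-5,0,10,0,0,0,0,-4,0,10,0,0,0,0,-2,0,10,0,0,0,0,0,0,6,0,0,0,0,0,0,2,0,0,0,0,0,0,2,0,0,0,0,0,0,0,0],
)

```text
clock: 9.38
position: [0.5538, -0.0795, 0.0896]
ee_rot: [0.001, 0.836, 0.549, -0.0]
contact_force: [-7.8, -0.1, 22.5]
width: -0.0
```

```bash
python3 snap.py j wrist
```

```text
t 9.375 chamber mm [  0.3 -62.4  89.6] F [-7.8 -0.1 22.5] w -0.0
toolx ang 66.59 z [-0.    -0.002 -1.   ] q [-0.27  0.37  1.75 -0.    1.02  0.14]
```

View pics/j_wrist.png

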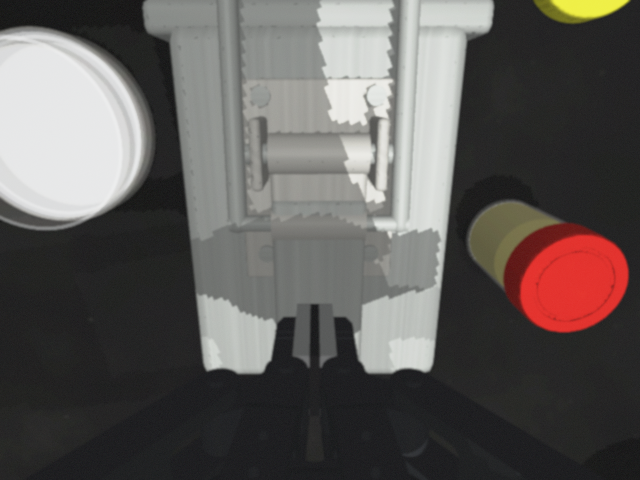

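Emit:
drive_tool(
  targets=[0,0,0,0,0,2,0,0,0,0,0,0,0,0,0,0,0,0,0,-5,0,0,0,0,0,0,-20,0,0,0,0,0,0,-50,0,0,0,0,0,0,-50,0,0,0,0,0,0,-50,0,0,0,0,0,0,0,0],
)

```text
clock: 10.42
position: [0.557, -0.0797, 0.2636]
ee_rot: [0.004, 0.836, 0.549, 0.003]
contact_force: [0.2, 0.5, -0.8]
width: -0.0
```

```bash
python3 snap.py k wrist scene top
python3 - <<'E'
import cv2
a=cv2.imread("pics/k_scene.png")[235:385,225:405];cv2.imwrite("pics/k2.png",cv2.resize(a,None,fx=4,fy=4,interpolation=cv2.INTER_CUBIC))
E
```

```text
t 10.425 chamber mm [  3.4 -61.3 263.6] F [ 0.2  0.5 -0.8] w -0.0
toolx ang 66.55 z [ 0.009 -0.003 -1.   ] q [-0.27  0.24  1.48 -0.    1.42  0.14]
```

View pics/k_wrist.png

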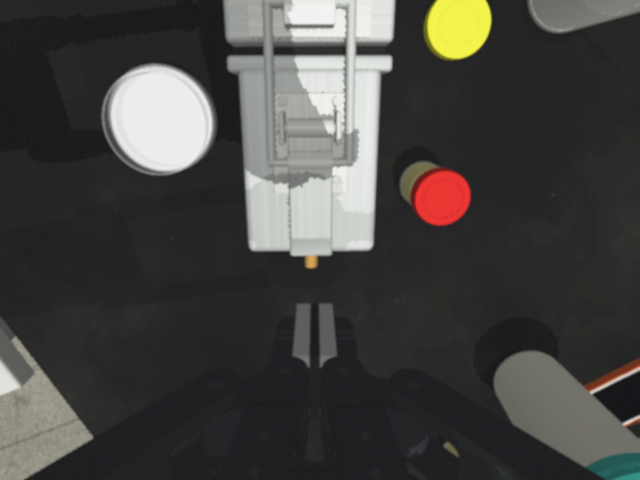

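View pics/k2.png

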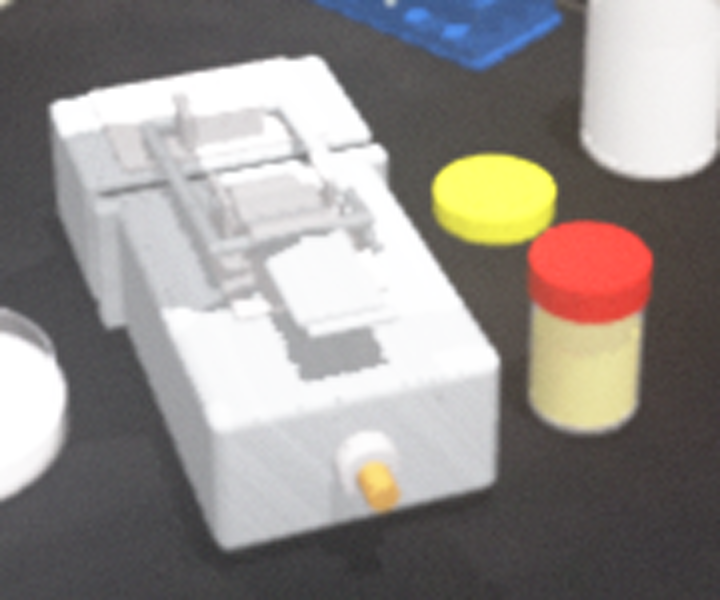

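Emit:
drive_tool(
  targets=[0,0,0,40,0,0,0,0,0,0,50,0,0,0,0,0,0,50,0,0,0,0,0,0,0,0,0,0,0,0,0,0,0,0,0,0,0,0,0,0,0,0],
)

```text
clock: 11.32
position: [0.6095, 0.0484, 0.2585]
ee_rot: [-0.0, 0.836, 0.548, -0.001]
contact_force: [-0.4, -0.4, 0.5]
width: 0.0002
```

```bash
python3 snap.py l wrist scene
python3 - <<'E'
from h import *
np.set_printoptions(suppress=True,precision=1)
for b in (1.2,1.35,1.45,1.58):
  r=[]
  for x in (-17,17):
    y=-84*np.sin(b);z=88+84*np.cos(b)
    y2=-98*np.sin(b)+8*np.cos(b);z2=88+98*np.cos(b)+8*np.sin(b)
    for yy,zz in((y,z),(y2,z2)):
      P=O+XV*(x+1)/1000+YV*(yy+1)/1000+[0,0,zz/1000];r.append((proj("scene",P)-[225,235])*4)
  print(b,*r)
wp=wpf()
im=cv2.imread("pics/l_scene.png")[235:385,225:405];cv2.imwrite("pics/l2.png",cv2.resize(im,None,fx=4,fy=4,interpolation=cv2.INTER_CUBIC))
E
```

```text
t 11.325 chamber mm [  0.4  77.  258.5] F [-0.4 -0.4  0.5] w 0.0002
toolx ang 66.47 z [-0.002 -0.    -1.   ] q [-0.03  0.32  1.37 -0.    1.45  0.38]
1.2 [285.9 246.1] [293.7 231.9] [377.5 227.9] [387.  213.5]
1.35 [289.7 280. ] [299.2 273.3] [380.9 261.5] [392.2 254.5]
1.45 [291.3 301.5] [301.8 299.8] [382.2 282.7] [394.4 280.7]
1.58 [292.5 327.4] [304.  332.3] [382.8 308.4] [396.  312.8]
```

View pics/l_wrist.png

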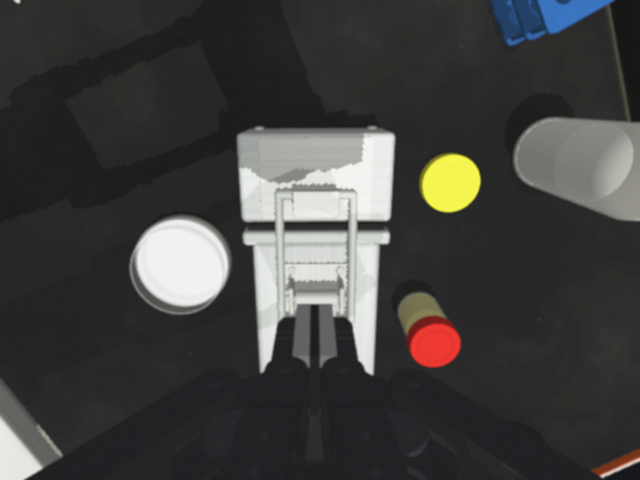

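View pics/l2.png

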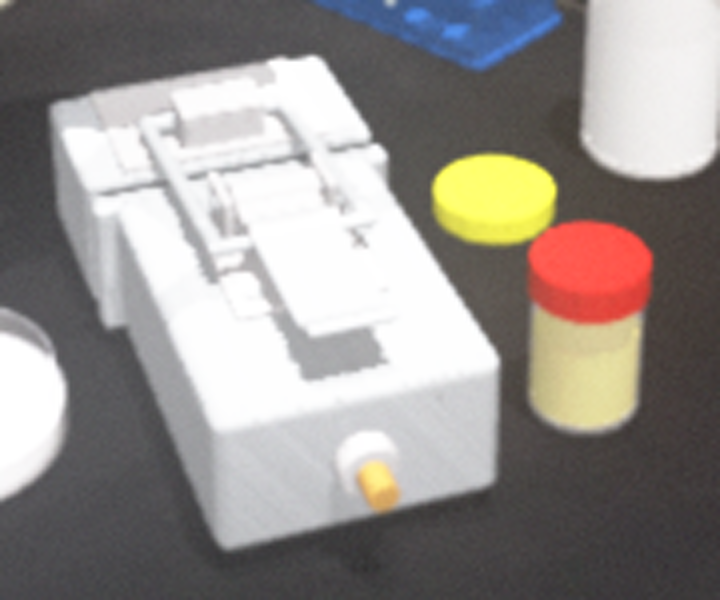

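Run:
```python
from h import *
wp=wpf()
im=cv2.imread("pics/l_wrist.png")[115:335,225:405];cv2.imwrite("pics/l3.png",cv2.resize(im,None,fx=2.7,fy=2.7,interpolation=cv2.INTER_CUBIC))
print("bar",wp(278,190,.078),wp(356,190,.078),"cap +y edge",wp(316,132,.07),"cap -y edge",wp(316,220,.07),"collar",wp(316,231,.07))
```

```text
bar [-28.   93.9  78. ] [34.  93.8 78. ] cap +y edge [  2.2 138.   70. ] cap -y edge [ 2.2 66.9 70. ] collar [ 2.2 57.3 70. ]
```

View pics/l3.png

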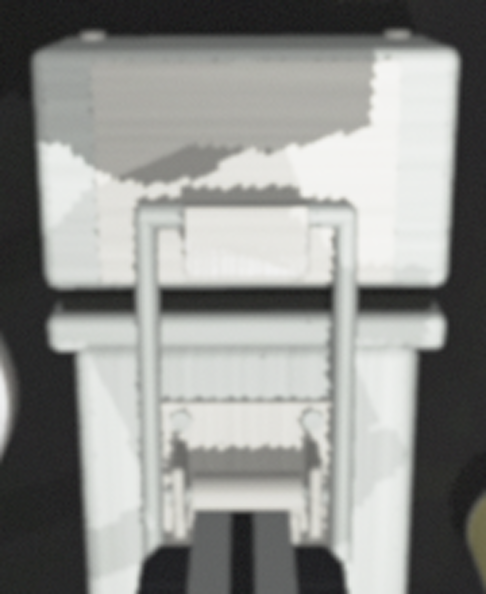

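```bash
python3 -c "
from rig import *
print(sign_off())"
```

```text
the job is handed in; nothing more can be done
None
```

The chamber is latched. I swung the loop over with closed fingertips and its bar dropped behind the keeper. I then pushed the lever over along its arc and pressed it to its stop. The arm withdrew and I handed the job in at about 11.4 s; no verdict is reported.

What the last checks showed:
- **Lever:** pressed to the stop with about 23 N at a tool height of 89.6 mm, where I expected about 90 mm. With the tool lifted clear it stayed down. The handle's end in the scene image matches the level position (lever angle about 1.68).
- **Loop bar:** the wrist image shows it caught under the keeper's lip, and I measured it at y = 94 mm. The expected seat is about 90 mm minus the draw-in. The wrist readings run 1 to 2 mm too far in +y, and the bar sits partly under the lip, so this is only a rough match.
- **Cap:** I could not clearly measure the 3.5 mm draw-in. The cap's far edge read 138.0 mm after, against 138.5 mm before, which is within the measuring error. I take the cap to be drawn in because the bar is hooked and the lever is fully down.
- **Jar:** it is standing where it was and was not touched.

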